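# Declutch the chute gate with the keyed hand crank

### The job

The gate of the parts chute has to be freed by hand: take the keyed crank out of its rest block, put its shaft into the hub on top of the gate drive and turn it until the key slips into the keyway. Push the crank fully home, collar against the hub, against the clutch spring, and finish while still gripping it and holding it pressed home (the spring lifts it if you let go). Leave the loose parts beside the tote where they are.

Things in the scene. Friction and masses are not known exactly. Their poses are not given: they have to be found in the camera images.
- crank_head (a point): Loose steel hand crank, 0.28 kg, upright in its rest block. Point: centre of its square head (26 x 26 mm, 48 mm tall, on the shaft axis): grip it here, across the flats facing the point's y and -y. z is up along the shaft, x points along the crank arm. Below the head is a round collar, 36 mm across, 6 mm thick, underside 30 mm below this point.
- crank_knob (a point): Centre of the upright black knob (21 mm thick, 36 mm tall) at the end of the crank arm, 70 mm along x from crank_head's axis and 7 mm above it; same axes. The arm, 14 mm wide, leaves the foot of the head, 12 to 21 mm below crank_head.
- crank_tip (a point): Centre of the lower end of the crank's shaft, 72 mm below crank_head, same axes. Shaft 18 mm thick, 42 mm long below the collar, end bevelled 3 mm. Its key, 6 mm wide, stands 3.5 mm out of the shaft on the +x side, straight under the crank arm, from 12 to 38 mm above the tip; the lowest 12 mm is plain round.
- crank_rest: Grey plastic rest block, 90 x 90 mm, 60 mm tall, fixed on the bench; origin at the centre of its underside, z up. The crank's shaft hangs in a 28 mm hole in its middle, the collar resting on the block's top: lift it straight up 42 mm to clear.
- hub_mouth (a point): Centre of the bore's mouth, level with the top face of the steel hub (48 mm across, face 200 mm above the bench). z up; x as gate_drive's. Bore 19.5 mm with one keyway 7.4 mm wide, 4 mm deep, all along it. The hub holds still under light torque (below 2 N m). The crank's collar meets the face with the tip 42 mm deep.
- gate_drive: Fixed grey geared drive (case 110 x 120 mm) that carries the hub; origin on the bench under the hub's axis, +x towards the chute, whose side is 100 mm from that axis. It stopped anywhere, so the keyway lies up to 35 degrees either side of this body's -x direction: see it from above, or feel for it by turning the crank with its key resting on the hub's face.
- clutch (a joint): Spring-loaded clutch pin down in the bore: how far it is pressed, m; 0 at rest, its top 32 mm below the hub's face. The shaft's tip meets it before the crank is home; pressing takes 4 N at first and 12 N at 10 mm, where the crank is fully home. The crank's weight alone does not press it.
- jumper_mid (a point): Centre of a loose nickel-plated jumper block, U-shaped, 30 x 14 x 13 mm, on the bench beside the tote. Leave alone.
- bead_mid (a point): Centre of a loose black ferrite bead, a ring 20 mm across and 22 mm tall, on the bench beside the tote. Leave alone.
- spacer_mid (a point): Centre of a loose white nylon spacer, a ring 16 mm across and 20 mm tall, on the bench beside the tote. Leave alone.
Not all that is in view belongs to the job. Several things have the shape of the crank_rest; the one meant has the colours described above.

How it is judged (in metres and radians):
On the way, in this order (a step that is already met when the one before it is completed fails the run):
1. the crank is lifted clear of its rest block (z of crank_tip in the frame of crank_rest above 0.065 m), for 0.1 s.
2. the key has slipped into the keyway: the shaft's tip is at least 18 mm deep in the hub (z of crank_tip in the frame of hub_mouth below -0.018 m and horizontal distance between crank_tip and hub_mouth below 0.004 m), for 0.1 s.
At the end, for the whole second after the job is handed in: The crank's tip is over 40 mm deep in the hub (fully home is 42), within 4 mm of the bore's axis, tilted less than 0.08 rad, the clutch pin is pressed more than 8 mm, and the fingers still bear on the crank with more than 3 N (z of crank_tip in the frame of hub_mouth below -0.04 m and horizontal distance between crank_tip and hub_mouth below 0.004 m and angle between crank_tip's own z axis and vertical below 0.08 rad and value of joint clutch above 0.008 m and contact force between the fingers and crank above 3 N); the arm keeps its last pose, push and grip.
It fails at once if a loose part beside the tote (jumper block, ferrite bead or spacer) is moved more than 15 mm (distance of any of jumper_mid, bead_mid, spacer_mid from where it was at the start of the episode above 0.015 m).
It also fails if it takes over 58 s, if anything falls off the work surface, if the arm or the gripper's body presses on something with over 40 N, if the wrist force passes 120 N, or if a joint passes its speed limit or range.

### The arm

A 6-joint arm with a two-finger parallel gripper is mounted at the origin on the work surface. World frame = base frame: x ahead of the robot, y to its left, z up, the work surface at z = 0. Lengths are in mm, angles in rad, forces in N, time in s.
With the tool pointing down it reaches from about 350 to 800 mm from the base axis. Payload 7.3 kg.
Tool frame: the origin (TCP) lies midway between the tips of the shut fingers; the grasp point (between the pads) lies ctrl.grip_point_offset behind it (ctrl.grip_point_offset is the distance from the TCP to the grasp point, in mm); z points along the fingers, y is the line along which they close (so a half turn about z gives the same grasp; the last joint's range is limited). The gripper opens to 85 mm and grips with 20 to 120 N. Pads are 22 mm wide; open, the fingers measure 114 mm over their backs; the gripper's body (76 mm by 85 mm) begins 54 mm behind the grasp point. The pads swing forward as they close: fully open they stand 13 mm farther back than shut.
Start: joints at [-0.146, 0.342, 1.524, -0, 1.275, -0.146], TCP at [525.019, 0.02, 231.322] pointing down, gripper open.
Joint ranges: [-2.53, 2.53], [-0.77, 2.02], [0.04, 2.7], [-1, 4.14], [0.28, 2.66], [-3.11, 3.11]. Speed limits (rad/s): [2.57, 2.57, 3.14, 3.14, 3.14, 3.14].

### API

Orientations are given as a rotation vector (axis times angle).
In Python, from plant import ctrl gives the robot as it stands.
- The arm moves only by the tool carry_out, never from a script. Its argument "commands" is a list that holds one entry, the list of rows, each a list of 4 numbers: the shift along the tool's x, y, z in mm, then the turn about the tool's z in degrees. In form: [[[tx, ty, tz, spin], ...]]. A call has 1 to 8 rows; each row shifts and turns the commanded pose from where the row before left it, along the tool's axes as they then stand; what a row does not reach is not made up. A row lasts 1/10 s, in which the tool goes at most 50 mm and 8.59 degrees, less where a joint would pass 70% of its speed; a pose out of reach is approached as far as the arm can. A call with a gripper value outside its range is refused whole. "hand" is the opening in per cent of the stroke, from 0 (shut) to 100 (fully open), set as the call begins (left out, the last holds). The fingers move at their own pace and stop on an object; the grip force is fixed at half the most. Time passes only in rows, so rows that do not move let the fingers close. It gives the time, the measured TCP pose, the force, the opening and the grip force at its end, in the units of the state.
- ctrl.read_state(): the state, without advancing time (a new reading comes with each control period).
- ctrl.camera(name): name is "scene" or "side" or "wrist"; returns (picture, depth): 384x512x3 uint8, red, green, blue; 384x512 float32, mm along the optical axis (not along the pixel's ray), 0 where there is no reading.
- ctrl.camera_info(name): a dict with "vertical_fov" (degrees; the focal length in pixels is half the picture's height over the tangent of half this angle, whatever the lens; pixels are square), "cx", "cy" (the principal point, pixels), "T" (4x4, takes a point from camera to world coordinates); the wrist camera has in their place "tool_from_camera" (4x4, takes a point from camera to tool coordinates, whose origin is the TCP and whose axes are the flange's). Camera axes: x right, y down, z forward; pixel columns grow to the right and rows downward; lengths in mm; the calibration is good to about 2 mm. A picture is of the moment at which its call begins: read the wrist's pose just before it. camera_info takes no time and is no camera call.
- ctrl.job_done(): hands the job in; it is judged then, once.
The state is a dict: "time_s": time; "joint_pos": joint angles; "qd": joint speeds; "effort": joint torques, N m; "tool_pos": TCP position; "tool_rot": TCP orientation; "wrist_force": force on the tool from outside, world axes, zero at the start; "torque": the same for the moment, N m; "width": opening from 0.0 (shut) to 1.0 (fully open); "finger_force": force on a finger pad.
Only numpy, scipy, OpenCV 4.12 (cv2) and the standard library are available. Lean on these libraries where they do the work, as an engineer would, in place of code of your own. Each camera call takes 0.05 s, during which the arm holds its last target. There are 200 camera calls.

## Working session

There is one attempt and no reset: what is moved stays moved. The work goes in short steps, Python scripts to look and compute and a tool call to move; the robot and the scene stay as the last step left them, time stands still between calls to the robot, and variables do not carry over. Pictures are saved under pics/ and viewed, at most 10 in all, crops included, and the job is handed in when it is done.

Besides the shell and the picture viewer there is one more tool, called after ">>>" as name(argument=value, ...), one argument or row to a line, values as JSON. carry_out: Moves the arm, as the interface text tells. Its arguments: {"type":"object","properties":{"commands":{"type":"array"},"hand":{"type":"number"}},"required":["commands"]}

```bash
mkdir -p pics; ls; cat > h.py <<'E'
import numpy as np, cv2
from plant import ctrl
from scipy.spatial.transform import Rotation as R
def shot(name):
    s=ctrl.read_state(); p,d=ctrl.camera(name); i=ctrl.camera_info(name)
    if 'T' in i: T=np.array(i['T'])
    else:
        W=np.eye(4); W[:3,:3]=R.from_rotvec(s['tool_rot']).as_matrix(); W[:3,3]=s['tool_pos']; T=W@np.array(i['tool_from_camera'])
    f=p.shape[0]/2/np.tan(np.radians(i['vertical_fov'])/2)
    return p,d,T,f,i['cx'],i['cy']
def plane(u,v,z,c):
    p,d,T,f,cx,cy=c
    r=T[:3,:3]@np.array([(u-cx)/f,(v-cy)/f,1]); o=T[:3,3]
    return o+r*(z-o[2])/r[2]
def pix(c,P):
    p,d,T,f,cx,cy=c
    q=np.linalg.inv(T)@np.append(P,1); return q[0]/q[2]*f+cx,q[1]/q[2]*f+cy
def cloud(c):
    p,d,T,f,cx,cy=c
    v,u=np.mgrid[:d.shape[0],:d.shape[1]]
    q=np.stack([(u-cx)/f*d,(v-cy)/f*d,d],-1); w=q@T[:3,:3].T+T[:3,3]; w[d==0]=np.nan; return w
def save(n,p,k=1): cv2.imwrite('pics/'+n,cv2.resize(p[...,::-1],None,fx=k,fy=k))
E
python3 - <<'E'
from h import *
print(ctrl.grip_point_offset, ctrl.read_state())
ims=[]
for n in('scene','side','wrist'):
    c=shot(n); print(n,ctrl.camera_info(n)); ims.append(c[0])
    np.savez(n+'0.npz',*[np.array(x) for x in c])
g=np.zeros((384,512,3),np.uint8)
a=np.vstack([np.hstack(ims[:2]),np.hstack([ims[2],g])]); save('a.png',cv2.resize(a,(800,600),interpolation=cv2.INTER_AREA))
E
```

```text
pics
18.700000000000003 {'time_s': 0.0, 'joint_pos': array([-1.46006038e-01,  3.42734225e-01,  1.52507443e+00, -1.27953296e-05,
        1.27542131e+00, -1.46010832e-01]), 'qd': array([-0.00253368,  0.0002036 ,  0.00101452,  0.00071064,  0.00120238,
       -0.00027346]), 'effort': array([ 5.72253757e-04, -4.33677435e+01, -2.46005630e+01, -7.37992127e-05,
        7.83137977e-03, -1.18290802e-05]), 'tool_pos': array([5.24565296e+02, 7.91338700e-02, 2.30599972e+02]), 'tool_rot': array([-2.22050784e+00, -2.22052678e+00,  1.54944401e-03]), 'wrist_force': array([ 0.38002531, -0.03501889, -0.97952586]), 'torque': array([0.03180449, 0.06223543, 0.00759191]), 'finger_force': 0.0, 'width': 1.0012044269269718}
scene {'vertical_fov': 49.907096924658156, 'cx': 253.03060685433226, 'cy': 195.34322480708514, 'T': array([[ 5.14052610e-01,  7.23337795e-01, -4.61012308e-01,
         9.33686921e+02],
       [ 8.57655801e-01, -4.25119500e-01,  2.89309415e-01,
        -1.97198180e+02],
       [ 1.32831119e-02, -5.44110140e-01, -8.38908645e-01,
         9.30681295e+02],
       [ 0.00000000e+00,  0.00000000e
[... 245 characters left out ...]
96986368e-01, -6.32164796e-01,  6.65409268e-01,
        -4.08177014e+02],
       [-2.05236121e-02, -7.30918227e-01, -6.82156380e-01,
         6.53588036e+02],
       [ 0.00000000e+00,  0.00000000e+00,  0.00000000e+00,
         1.00000000e+00]])}
wrist {'vertical_fov': 66.41107709664166, 'cx': 257.2474271067801, 'cy': 191.86534333762773, 'tool_from_camera': array([[-7.82463178e-04, -9.62984719e-01, -2.69554853e-01,
         6.86817908e+01],
       [ 9.99999635e-01, -8.45875445e-04,  1.19093517e-04,
        -8.64767883e-01],
       [-3.42695068e-04, -2.69554662e-01,  9.62985029e-01,
        -1.41302347e+02],
       [ 0.00000000e+00,  0.00000000e+00,  0.00000000e+00,
         1.00000000e+00]])}
```

View pics/a.png

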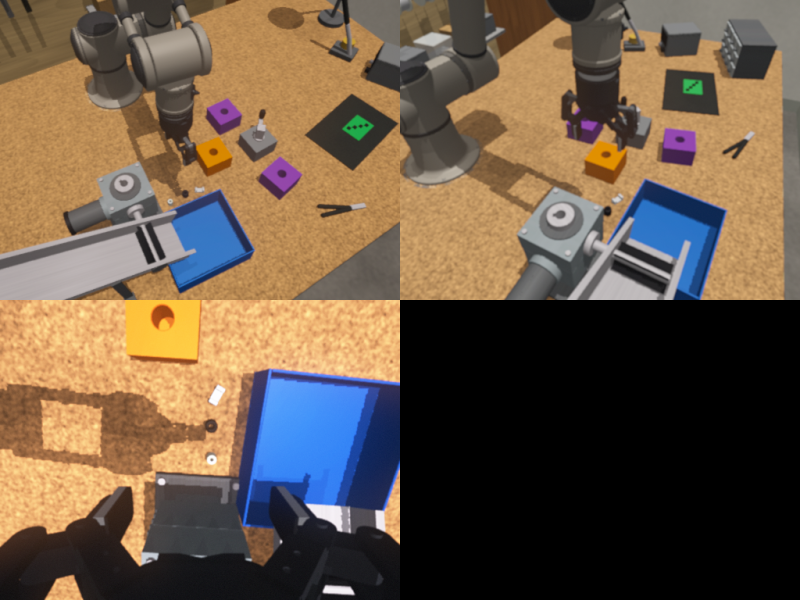

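The grey block with the crank is at scene pixel ~(330,182). The look-alikes are purple at (287,147) and (360,227) and orange at (273,198), all the wrong colour. The hub is at (158,235).

```bash
python3 - <<'E'
from h import *
L=lambda n:[x for x in np.load(n+'0.npz').values()]
c=L('scene'); w=cloud(c)
crop=c[0][120:220,270:370]; b=c[0][190:300,100:210]
s2=L('side')[0]
save('b.png',np.hstack([cv2.resize(crop,(400,400),interpolation=cv2.INTER_CUBIC),cv2.resize(b,(400,400),interpolation=cv2.INTER_CUBIC)]))
def region(n,u0,u1,v0,v1,z0,z1):
    c=L(n); w=cloud(c); q=w[v0:v1,u0:u1].reshape(-1,3); q=q[(q[:,2]>z0)&(q[:,2]<z1)]
    if len(q)>5: print(n,z0,z1,len(q),'med',np.median(q,0).round(1),'min',np.percentile(q,3,0).round(1),'max',np.percentile(q,97,0).round(1), cv2.minAreaRect(q[:,:2].astype(np.float32)))
    return q
region('scene',300,360,150,210,55,63)
region('scene',300,360,130,210,75,83)
region('scene',300,360,130,210,110,119)
region('scene',300,360,130,210,117,130)
for n,a in(('scene',(120,200,205,270)),('side',(160,265,240,330))):
    region(n,*a,196,204); region(n,*a,140,190)
    region(n,*a,165,195)
E
```

```text
scene 55 63 819 med [521.  298.6  59.8] min [462.5 265.6  56.4] max [612.  352.   62.5] ((507.08770751953125, 309.96588134765625), (227.37371826171875, 92.22747039794922), 2.1638286113739014)
scene 75 83 59 med [470.2 340.7  78. ] min [455.  292.8  75.6] max [521.8 353.6  82.1] ((485.20697021484375, 327.73712158203125), (25.34697914123535, 83.58683776855469), 48.1602783203125)
scene 110 119 125 med [501.7 313.4 113.7] min [449.1 296.7 110.2] max [520.  361.2 117.6] ((482.6633605957031, 330.9841003417969), (25.12653350830078, 90.36906433105469), 46.763916015625)
scene 117 130 7 med [511.1 317.6 117.7] min [453.9 298.8 117.2] max [516.3 355.8 118.8] ((487.3978271484375, 331.6325378417969), (12.853221893310547, 82.81407165527344), 45.91331100463867)
scene 196 204 370 med [ 518.1 -153.4  199.6] min [ 496.  -174.5  196.6] max [ 539.2 -132.6  202.3] ((517.126953125, -153.83773803710938), (48.626399993896484, 47.01787185668945), 21.89903450012207)
scene 140 190 3076 med [ 528.3 -157.2  182. ] min [ 465.3 -232.1  143.8] max [575.8 -97.8 186.5] ((520.7415771484375, -172.02392578125), (156.37013244628906, 124.29285430908203), 85.79784393310547)
scene 165 195 2745 med [ 530.5 -154.9  182.3] min [ 465.  -209.7  169.9] max [574.8 -97.4 187.4] ((522.0693359375, -153.9529571533203), (120.13072967529297, 124.29285430908203), 85.79784393310547)
side 196 204 731 med [ 518.8 -156.2  200. ] min [ 495.9 -177.   197.1] max [ 539.  -133.9  201.5] ((517.0586547851562, -154.86566162109375), (47.72127914428711, 48.26314926147461), 17.394407272338867)
side 140 190 6226 med [ 534.4 -169.9  182.2] min [ 467.5 -214.6  149.8] max [ 592.  -100.1  186.5] ((540.8299560546875, -157.9630126953125), (126.39966583251953, 160.4164276123047), 87.34127807617188)
side 165 195 5525 med [ 530.1 -169.2  182.4] min [ 466.9 -214.   169.1] max [577.7 -99.3 187.8] ((541.4591064453125, -156.3324432373047), (121.15594482421875, 160.6231689453125), 86.09050750732422)
```

View pics/b.png

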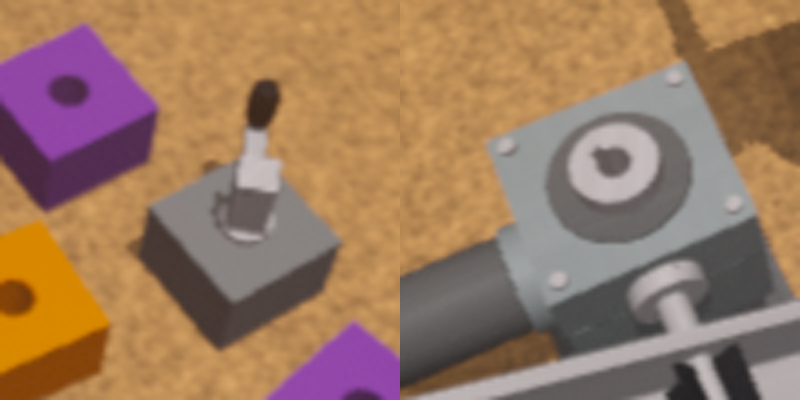

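The crop confirms the grey block with the crank, whose arm points up in the image to the black knob. The hub's keyway notch is at crop (598,152), up and left of the bore. Next I'll move above the crank.

>>> carry_out(
  commands=[
    [[43, -2, 0, 0], [43, -2, 0, 0], [43, -2, 0, 0], [43, -2, 0, 0], [43, -2, 0, 0], [43, -2, 0, 0], [43, -2, 0, 0], [0, 0, 0, 0]],
  ],
)

```text
time_s: 0.95
tool_pos: [509.7, 305.8, 230.6]
tool_rot: [-2.215, -2.226, -0.001]
wrist_force: [-0.4, -0.4, -0.0]
width: 1.005
finger_force: 0.0
```

>>> carry_out(
  commands=[
    [[0, 0, 0, -8], [0, 0, 0, -8], [0, 0, 0, -8], [0, 0, 0, -8], [0, 0, 0, -8], [0, 0, 0, -5], [0, 0, 0, 0], [0, 0, 0, 0]],
  ],
)

```text
time_s: 1.75
tool_pos: [511.0, 300.6, 231.1]
tool_rot: [-1.206, -2.901, 0.001]
wrist_force: [-0.6, -0.7, -0.4]
width: 0.999
finger_force: 0.0
```

```bash
python3 - <<'E'
from h import *
c=shot('wrist'); save('c.png',c[0]); w=cloud(c); np.savez('w1.npz',*[np.array(x) for x in c])
print(ctrl.read_state()['tool_pos'],R.from_rotvec(ctrl.read_state()['tool_rot']).as_matrix()[:,0])
for z0,z1 in((57,63),(64,69),(72,81),(112,117),(118,135)):
    q=w.reshape(-1,3); m=(q[:,2]>z0)&(q[:,2]<z1)&(np.hypot(q[:,0]-490,q[:,1]-325)<90); q=q[m]
    if len(q)>9: print(z0,z1,len(q),np.median(q,0).round(1),cv2.minAreaRect(q[:,:2].astype(np.float32)))
E
```

```text
[511.04668074 300.6845874  231.18233611] [-7.05302929e-01  7.08906043e-01 -2.96291713e-05]
57 63 5048 [505.5 310.1  58.6] ((504.65631103515625, 310.40936279296875), (90.12369537353516, 90.22199249267578), 1.3070837259292603)
64 69 61 [499.5 319.5  64.8] ((501.031005859375, 314.0563049316406), (34.16124725341797, 22.20853614807129), 46.57773208618164)
72 81 709 [476.8 334.8  76.4] ((476.34539794921875, 335.11297607421875), (24.199594497680664, 48.508949279785156), 48.61406326293945)
112 117 890 [498.7 316.5 112.9] ((480.8037109375, 333.1623840332031), (25.418115615844727, 90.68321228027344), 45.88597106933594)
```

View pics/c.png

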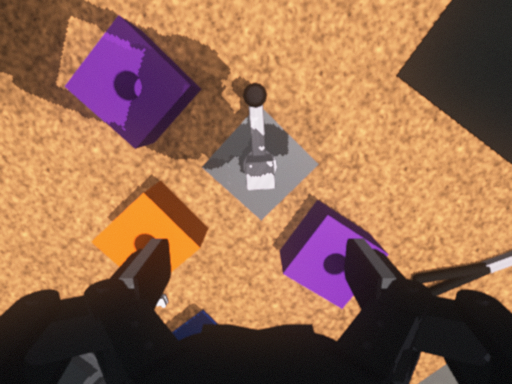

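The wrist view shows the crank head top at (261,181), the knob at (255,95) and the arm pointing straight up the image, so the tool's yaw is nearly right.

```bash
python3 - <<'E'
from h import *
c=list(np.load('w1.npz').values()); w=cloud(c)
m=np.zeros(w.shape[:2],bool); m[165:200,235:290]=1
q=w[m&(w[...,2]>109)&(w[...,2]<119)]; r=cv2.minAreaRect(q[:,:2].astype(np.float32)); print(r,len(q),np.median(q[:,2]))
g=cv2.cvtColor(c[0],cv2.COLOR_RGB2GRAY)
k=np.zeros_like(m); k[75:112,240:272]=1
hs=cv2.cvtColor(c[0],cv2.COLOR_RGB2HSV)
b=k&(g<70)&(w[...,2]>80); kq=w[b]; print('knob',len(kq),np.median(kq,0),kq.max(0),kq.min(0))
t=kq[kq[:,2]>110]; kr=cv2.minEnclosingCircle(t[:,:2].astype(np.float32)); print(kr)
d=np.array(kr[0])-r[0]; print('yaw',np.degrees(np.arctan2(d[1],d[0])),np.hypot(*d))
print(plane(261,182,114,c))
E
```

```text
((505.0096740722656, 309.6632080078125), (25.96291732788086, 23.134628295898438), 48.39214324951172) 687 112.45465235468521
knob 417 [451.68702837 356.36873296 113.06193832] [461.04979845 365.98463711 115.65331919] [441.45543888 347.08894691 105.20815824]
((451.68316650390625, 356.5684509277344), 8.96873950958252)
yaw 138.66559765705898 71.01984386645165
[508.90802895 307.03286752 114.        ]
```

>>> carry_out(
  commands=[
    [[10.5, 2, 0, -3.5], [0, 0, 30, 0], [0, 0, 30, 0], [0, 0, 30, 0], [0, 0, 30, 0], [0, 0, 20, 0], [0, 0, 16, 0], [0, 0, 0, 0]],
  ],
)

```text
time_s: 2.6
tool_pos: [503.6, 309.1, 72.9]
tool_rot: [-1.114, -2.934, 0.006]
wrist_force: [0.4, -0.4, -0.6]
width: 1.0
finger_force: 0.0
```

```bash
python3 - <<'E'
from h import *
c=shot('wrist'); s=ctrl.read_state(); print(s['tool_pos'])
v=shot('side'); save('d.png',np.hstack([c[0],v[0]]),.78)
E
```

```text
[504.50190639 309.50898191  74.51138096]
```

View pics/d.png

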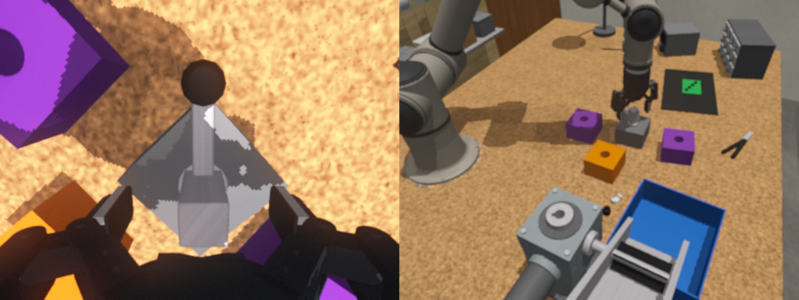

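The head (203,225) sits centred between the fingers and its flats line up with them. I'll close.

>>> carry_out(
  commands=[
    [[0, 0, 0, 0], [0, 0, 0, 0], [0, 0, 0, 0], [0, 0, 0, 0], [0, 0, 0, 0], [0, 0, 0, 0], [0, 0, 0, 0], [0, 0, 0, 0]],
  ],
  hand=0,
)

```text
time_s: 3.5
tool_pos: [505.3, 310.0, 75.9]
tool_rot: [1.113, 2.937, 0.001]
wrist_force: [-1.1, -0.4, 5.1]
width: 0.299
finger_force: 59.6
```

>>> carry_out(
  commands=[
    [[0, 0, -10, 0], [0, 0, -10, 0], [0, 0, -10, 0], [0, 0, -15, 0], [0, 0, -15, 0], [0, 0, 0, 0], [0, 0, 0, 0]],
  ],
)

```text
time_s: 4.2
tool_pos: [505.0, 309.9, 135.5]
tool_rot: [1.113, 2.937, 0.001]
wrist_force: [0.3, 0.3, -2.8]
width: 0.299
finger_force: 59.3
```

>>> carry_out(
  commands=[
    [[0, 0, -40, 0], [0, 0, -40, 0], [0, 0, -40, 0], [0, 0, -35, 0], [-29, -28, 0, 0], [-29, -28, 0, 0], [-29, -28, 0, 0], [-29, -28, 0, 0]],
  ],
)

```text
time_s: 5.0
tool_pos: [517.1, 147.7, 289.2]
tool_rot: [-1.112, -2.937, 0.002]
wrist_force: [0.8, -1.0, -2.5]
width: 0.299
finger_force: 60.3
```

>>> carry_out(
  commands=[
    [[-29, -28, 0, 0], [-29, -28, 0, 0], [-29, -28, 0, 0], [-29, -28, 0, 0], [-29, -28, 0, 0], [-29, -28, 0, 0], [0, 0, 0, -8], [0, 0, 0, -8]],
  ],
)

```text
time_s: 5.8
tool_pos: [536.2, -93.4, 288.9]
tool_rot: [-0.689, -3.063, -0.001]
wrist_force: [0.4, -1.3, -2.6]
width: 0.297
finger_force: 60.5
```

>>> carry_out(
  commands=[
    [[0, 0, 0, -8], [0, 0, 0, -8], [0, 0, 0, -8], [0, 0, 0, 0], [0, 0, 0, 0], [0, 0, 0, 0]],
  ],
)

```text
time_s: 6.4
tool_pos: [536.5, -91.9, 289.9]
tool_rot: [-0.045, -3.141, -0.0]
wrist_force: [0.5, -0.2, -3.0]
width: 0.294
finger_force: 60.5
```

```bash
python3 - <<'E'
from h import *
c=shot('wrist'); s=ctrl.read_state(); print(s['tool_pos'],s['joint_pos'],R.from_rotvec(s['tool_rot']).as_matrix()[:,0])
np.savez('w2.npz',*[np.array(x) for x in c])
u,v=map(int,pix(c,[517,-154.5,200])); print(u,v)
z=c[0][max(0,v-60):v+60,max(0,u-60):u+60]
save('e.png',np.hstack([cv2.resize(c[0],(400,300)),cv2.resize(z,(400,300) if 0 else (300,300),interpolation=cv2.INTER_CUBIC)]))
E
```

```text
[536.57879204 -91.9754998  290.04759141] [-3.10554722e-01  3.40569258e-01  1.36336555e+00 -1.39825685e-05
  1.43808245e+00 -1.85307146e+00] [-9.99600127e-01  2.82739438e-02  4.11659628e-04]
178 176
```

View pics/e.png

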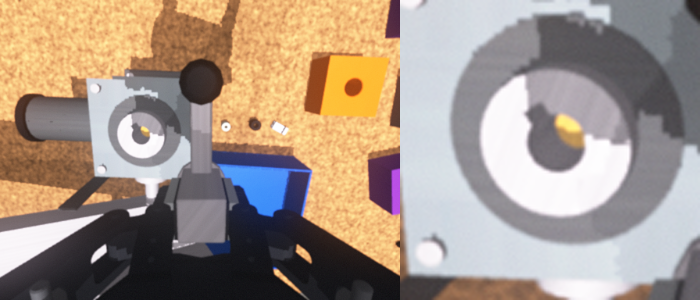

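Left panel: the crank is gripped, and the hub's bore is at full-image pixel (181,171). The keyway notch is up-left of it at about (170,162). I'll rectify the hub face to measure the bearing.

```bash
python3 - <<'E'
from h import *
c=list(np.load('w2.npz').values())
print(plane(170.5,162,200,c),plane(180.8,171.5,200,c))
# metric top view, 0.1 mm/px, +x world to right, y up; centre (517,-154.5)
o=np.array([517,-154.5]); N=600; s=10
W=np.float32([pix(c,[o[0]+dx,o[1]+dy,200]) for dx,dy in((-30,30),(30,30),(30,-30),(-30,-30))])
H=cv2.getPerspectiveTransform(W,np.float32([[0,0],[N,0],[N,N],[0,N]]))
t=cv2.warpPerspective(c[0],H,(N,N),flags=cv2.INTER_CUBIC)
w=cloud(c); q=w.reshape(-1,3); m=(abs(q[:,2]-200)<3)&(np.hypot(q[:,0]-517,q[:,1]+154.5)<30); q=q[m]
print('hub',cv2.minEnclosingCircle(q[:,:2].astype(np.float32)),np.median(q[:,2]))
for r in(11,11.8,12.6):
    a=np.radians(np.arange(120,241,6)); 
    for cxy in(plane(180.8,171.5,200,c)[:2],):
        P=[((cxy[0]+r*np.cos(k)-o[0])*s+300,300-(cxy[1]+r*np.sin(k)-o[1])*s) for k in a]
        print(r,[int(t[int(y),int(x)].mean()) for x,y in P])
for g in range(0,N,100): cv2.line(t,(g,0),(g,8),(255,0,0),2); cv2.line(t,(0,g),(8,g),(255,0,0),2)
save('f.png',t)
E
```

```text
[ 505.39834504 -159.74187582  200.        ] [ 513.32542954 -152.32109149  200.        ]
hub ((514.7916259765625, -153.1638641357422), 24.23399543762207) 198.5648479192089
11 [174, 171, 172, 175, 176, 174, 175, 178, 181, 177, 176, 174, 171, 130, 106, 106, 107, 104, 106, 192, 250]
11.8 [174, 172, 169, 172, 175, 173, 175, 178, 180, 176, 176, 179, 174, 135, 107, 108, 107, 103, 127, 231, 251]
12.6 [177, 174, 171, 172, 175, 176, 177, 179, 179, 176, 176, 177, 175, 148, 124, 122, 113, 125, 145, 243, 251]
```

View pics/f.png

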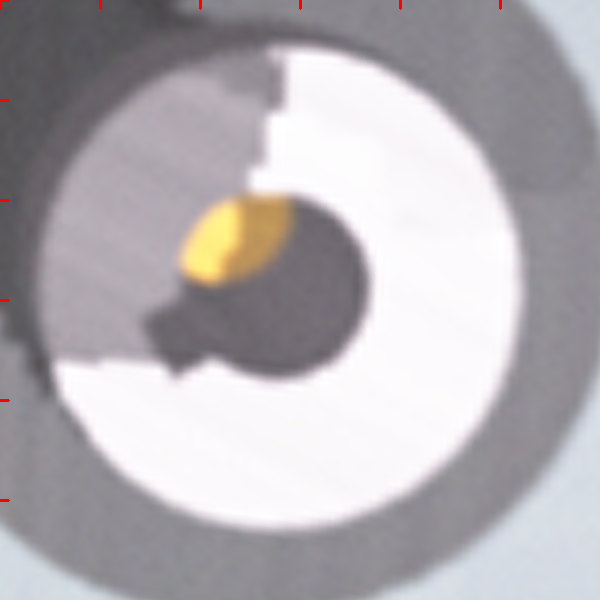

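The rectified view (0.1 mm/px) puts the bore centre at (277,287) and the keyway centre at (160,351), a bearing of about 209°. The cameras disagree by about 2 mm, so I'll measure the hanging shaft and the hub in the same fixed cameras and go by the difference.

```bash
python3 - <<'E'
from h import *
from scipy.optimize import least_squares
s=ctrl.read_state(); t=s['tool_pos']; print(t)
for n in('scene','side'):
    c=shot(n); w=cloud(c).reshape(-1,3)
    q=w[(w[:,2]>236)&(w[:,2]<262)&(np.hypot(w[:,0]-t[0],w[:,1]-t[1])<16)]
    f=least_squares(lambda p:np.hypot(q[:,0]-p[0],q[:,1]-p[1])-9,t[:2]+0*1,loss='soft_l1',f_scale=.7)
    b=w[(np.hypot(w[:,0]-t[0],w[:,1]-t[1])<14)&(w[:,2]>205)]
    h=w[(abs(w[:,2]-200)<3.5)&(np.hypot(w[:,0]-517,w[:,1]+154)<32)]
    hc=cv2.minEnclosingCircle(h[:,:2].astype(np.float32))
    print(n,len(q),f.x-t[:2],np.sqrt(np.mean(f.fun**2)),'lowest',np.percentile(b[:,2],[1,3]),len(b),'hub',hc)
c=list(np.load('w2.npz').values()); w=cloud(c).reshape(-1,3)
q=w[(w[:,2]>320)&(w[:,2]<334)&(np.hypot(w[:,0]-t[0],w[:,1]-t[1])<24)]
print(len(q)); 
if len(q)>9: print(cv2.minAreaRect((q[:,:2]-t[:2]).astype(np.float32)),np.median(q[:,2]))
E
```

```text
[536.57879204 -91.9754998  290.04759141]
scene 51 [0.46949081 0.08494014] 0.6673998696528572 lowest [239.03722912 244.30879862] 629 hub ((516.9931030273438, -153.1890869140625), 25.051212310791016)
side 167 [ 0.79441887 -0.61561581] 0.7311669557414993 lowest [236.55067333 238.0911733 ] 340 hub ((517.2189331054688, -154.4529266357422), 24.756908416748047)
4954
((-1.1898365020751953, 0.1189727783203125), (40.13834762573242, 27.173309326171875), 87.80443572998047) 326.5467630035572
```

>>> carry_out(
  commands=[
    [[9.2, -31.2, 0, 0], [9.2, -31.2, 0, 0], [0, 0, 0, -7.7], [0, 0, 0, -7.7], [0, 0, 0, -7.7], [0, 0, 0, -7.6], [0, 0, 12, 0], [0, 0, 8, 0]],
  ],
)

```text
time_s: 7.35
tool_pos: [516.3, -153.7, 269.0]
tool_rot: [0.786, -3.041, -0.001]
wrist_force: [-0.6, 0.7, -3.7]
width: 0.297
finger_force: 60.8
```

>>> carry_out(
  commands=[
    [[0, 0, 0, 0], [0, 0, 0, 0]],
  ],
)

```text
time_s: 7.55
tool_pos: [516.5, -153.8, 269.8]
tool_rot: [0.789, -3.04, -0.001]
wrist_force: [-0.3, 0.3, -3.3]
width: 0.297
finger_force: 60.7
```

```bash
python3 - <<'E'
from h import *
from scipy.optimize import least_squares
s=ctrl.read_state(); t=s['tool_pos']; x=R.from_rotvec(s['tool_rot']).as_matrix()[:,0]; print(t,np.degrees(np.arctan2(x[1],x[0])),s['joint_pos'][5])
ims=[]
for n in('scene','side'):
    c=shot(n); w=cloud(c).reshape(-1,3)
    u,v=map(int,pix(c,[516,-154,215])); ims.append(cv2.resize(c[0][v-50:v+50,u-50:u+50],(400,400),interpolation=cv2.INTER_CUBIC))
    z=t[2]-57.5
    q=w[(w[:,2]>z+4)&(w[:,2]<z+35)&(np.hypot(w[:,0]-t[0],w[:,1]-t[1])<15)]
    if len(q)>9:
        f=least_squares(lambda p:np.hypot(q[:,0]-p[0],q[:,1]-p[1])-9,t[:2],loss='soft_l1',f_scale=.7); print(n,len(q),f.x)
save('g.png',np.hstack(ims))
E
```

```text
[ 516.50714721 -153.79887323  269.83760567] -150.8950489095452 -2.5104491948063954
scene 50 [ 516.80372807 -153.84325975]
side 174 [ 517.4838471 -154.6074293]
```

View pics/g.png

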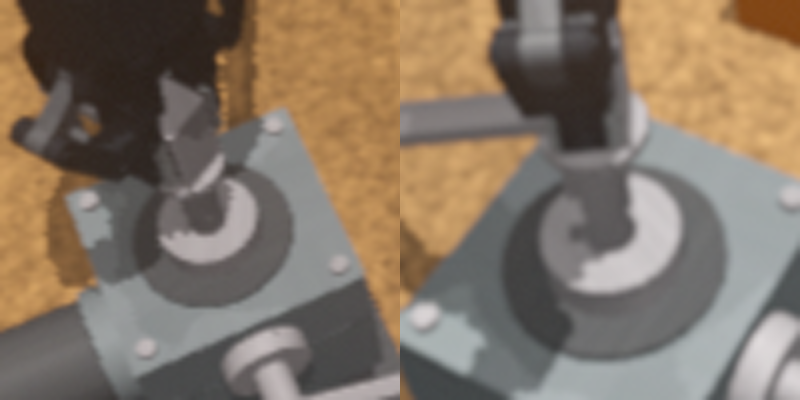

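Both views put the shaft over the bore, within 0.7 mm of the hub axis, and the yaw is 209°. I'll descend gently.

>>> carry_out(
  commands=[
    [[0, 0, 5, 0], [0, 0, 5, 0], [0, 0, 4, 0], [0, 0, 3, 0], [0, 0, 2, 0], [0, 0, 2, 0], [0, 0, 0, 0], [0, 0, 0, 0]],
  ],
)

```text
time_s: 8.45
tool_pos: [516.6, -153.9, 249.3]
tool_rot: [0.792, -3.04, -0.0]
wrist_force: [-0.2, -0.8, -3.1]
width: 0.296
finger_force: 60.7
```

>>> carry_out(
  commands=[
    [[0, 0, 2, 0], [0, 0, 2, 0], [0, 0, 1.5, 0], [0, 0, 1.5, 0], [0, 0, 0, 0], [0, 0, 0, 0]],
  ],
)

```text
time_s: 9.05
tool_pos: [516.6, -153.9, 242.2]
tool_rot: [0.792, -3.04, -0.0]
wrist_force: [0.1, 0.3, -3.6]
width: 0.296
finger_force: 60.8
```

>>> carry_out(
  commands=[
    [[0, 0, 2, 0], [0, 0, 2, 0], [0, 0, 2, 0], [0, 0, 2, 0], [0, 0, 2, 0], [0, 0, 2, 0], [0, 0, 0, 0], [0, 0, 0, 0]],
  ],
)

```text
time_s: 9.85
tool_pos: [516.6, -153.9, 230.1]
tool_rot: [0.792, -3.04, -0.0]
wrist_force: [-2.1, 1.6, -3.8]
width: 0.295
finger_force: 60.8
```

The key is in the keyway. Pressing on against the spring now.

>>> carry_out(
  commands=[
    [[0, 0, 3, 0], [0, 0, 3, 0], [0, 0, 3, 0], [0, 0, 2, 0], [0, 0, 2, 0], [0, 0, 1, 0], [0, 0, 0, 0], [0, 0, 0, 0]],
  ],
)

```text
time_s: 10.65
tool_pos: [516.7, -153.9, 217.4]
tool_rot: [-0.792, 3.039, -0.001]
wrist_force: [-3.0, 2.1, 7.4]
width: 0.297
finger_force: 62.2
```

>>> carry_out(
  commands=[
    [[0, 0, 1, 0], [0, 0, 0, 0], [0, 0, 1, 0], [0, 0, 0, 0], [0, 0, 0, 0]],
  ],
)

```text
time_s: 11.15
tool_pos: [516.7, -153.9, 215.9]
tool_rot: [-0.792, 3.039, -0.002]
wrist_force: [-4.4, 2.5, 10.7]
width: 0.299
finger_force: 62.5
```

>>> carry_out(
  commands=[
    [[0, 0, 1, 0], [0, 0, 0, 0], [0, 0, 0.7, 0], [0, 0, 0, 0], [0, 0, 0, 0]],
  ],
)

```text
time_s: 11.65
tool_pos: [516.7, -153.9, 215.8]
tool_rot: [-0.792, 3.038, -0.003]
wrist_force: [-8.4, 3.7, 21.2]
width: 0.295
finger_force: 64.0
```

The TCP stopped at 215.8 while the force jumped to 21 N, so the collar is seated. One check picture before handing in.

```bash
python3 - <<'E'
from h import *
ims=[]
for n in('scene','side'):
    c=shot(n); u,v=map(int,pix(c,[516,-154,210])); ims.append(cv2.resize(c[0][v-50:v+50,u-50:u+50],(400,400),interpolation=cv2.INTER_CUBIC))
save('h.png',np.hstack(ims)); s=ctrl.read_state(); print(s['time_s'],s['tool_pos'],s['wrist_force'],s['finger_force'])
E
```

```text
11.75 [ 516.73875513 -153.86804234  215.82235576] [-8.36910258  3.74052395 20.97560861] 63.962016105651855
```

View pics/h.png

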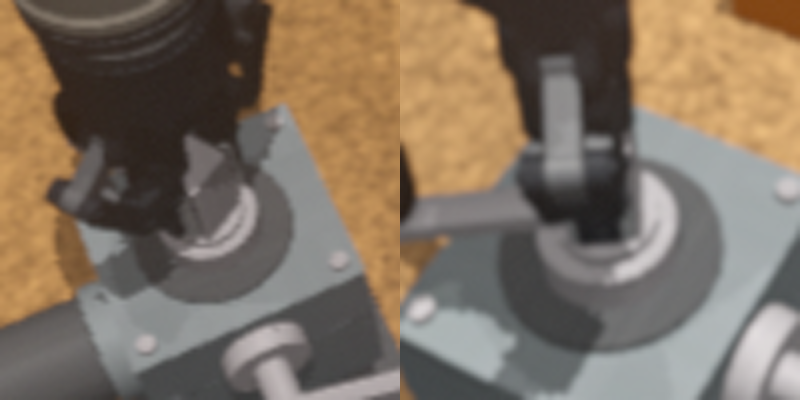

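The collar sits flat on the hub face in both views, at (215,235) and (610,255), and the crank is upright. Handing in.

```bash
python3 -c "
from plant import ctrl
print(ctrl.job_done())"
```

```text
the job is handed in; nothing more can be done
None
```

I put the crank in the hub with its key in the keyway, pressed it home and held it gripped there (about 21 N down, 64 N grip), then handed the job in at about 12 s; no verdict came back.

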